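# Set the sample carousel's cover and pin it with the hairpin clip

## Robot

A 7-joint arm with a two-finger parallel gripper is mounted at the origin on the work surface. World frame = base frame: x ahead of the robot, y to its left, z up, the work surface at z = 0. Lengths are in m, angles in rad, forces in N, time in s.
With the tool pointing down it reaches from about 0.425 to 0.925 m from the base axis. Payload 6.8 kg.
Tool frame: the origin (TCP) lies midway between the tips of the shut fingers; the grasp point (between the pads) lies manip.grip_point_offset behind it (manip.grip_point_offset is the distance from the TCP to the grasp point, in m); x points along the fingers, y is the direction in which the jaws open and shut, and the axes are right-handed (so a half turn about x gives the same grasp; the last joint's range is limited). The gripper opens to 85 mm and grips with 20 to 120 N. Pads are 22 mm wide; open, the fingers measure 114 mm over their backs; the gripper's body (76 mm by 85 mm) begins 54 mm behind the grasp point. The pads swing forward as they close: fully open they stand 13 mm farther back than shut.
Start: joints at [1.22, 0.477, 0.022, 1.555, -0.011, 1.109, -0.083], TCP at [0.162, -0.655, 0.192] pointing down, gripper open.
Joint ranges: [-2.96, 2.96], [-0.34, 2.1], [-1.41, 1.46], [0.24, 2.44], [-1.37, 4.51], [0.17, 1.92], [-2.96, 2.96]. Speed limits (rad/s): [2.39, 2.39, 3.14, 3.14, 3.14, 3.14, 3.14].

## Interface

Orientations are given as a 3x3 rotation matrix whose columns are the frame's x, y, z axes.
In Python, from plant import manip gives the robot as it stands.
- The arm moves only by the tool move_arm, never from a script. Its argument "deltas" is one flat list of numbers, 6 for each row, row after row: the shift along the tool's x, y, z in cm, then the turn, a rotation vector about the tool's x, y, z in degrees. In form: [dx, dy, dz, wx, wy, wz, dx, dy, dz, wx, wy, wz, ...]. A call has 1 to 20 rows; each row is the pose to reach, as a shift and turn from the pose measured when the call began, along the tool's axes at that moment; what a row does not reach only later rows make up. A row lasts 1/12 s, in which the tool goes at most 41.7 mm and 7.16 degrees, less where a joint would pass 70% of its speed; a pose out of reach is approached as far as the arm can. A call with a gripper value outside its range is refused whole. "hand" is the gripper command: -1 is shut, 1 is fully open, values between are in proportion, set as the call begins (left out, the last holds). The fingers move at their own pace and stop on an object; "force" is the grip in N (left out, the last holds). Time passes only in rows, so rows that repeat a pose let the fingers close. It gives the time, the measured TCP pose, the force and the opening at its end, in the units of the state.
- manip.state(): the state, without advancing time (a new reading comes with each control period).
- manip.read_camera(name): name is "side" or "top"; returns the picture (384x512x3 uint8, blue, green, red); there is no depth.
- manip.camera_model(name): a dict with "camera_matrix" (3x3 intrinsics, pixels), "eye" and "attitude" of the camera in the world. Camera axes: x right, y down, z forward; pixel columns grow to the right and rows downward; lengths in m; the calibration is good to about 2 mm. A picture is of the moment at which its call begins. camera_model takes no time and is no camera call.
- manip.finish_job(): hands the job in, once; it reports no verdict.
Trained networks look in the newest picture that a camera, given by its name, has taken for a name from the list of things; names that differ only in an ending like _2 or _b are one class to them, and where a whole thing is asked for, a point or a joint stands for the part that bears it (a point fixed in the world has none). Each returns a list of dicts, best first, with "p" (0 to 1); they miss things now and then, are a little off and sometimes report something else, mostly with a low value. They report only what shows in the picture. A call takes as long as a camera call.
- manip.search_frame(query, camera): "box" ([left, top, right, bottom] in pixels, round what is visible of it).
- manip.pinpoint(query, camera): "location" ([column, row] in pixels: a listed point, or the origin of a listed thing).
The state is a dict: "t": time; "q": joint angles; "dq": joint speeds; "tau": joint torques, N m; "position": TCP position; "eef_rot": TCP orientation; "ft_force": force on the tool from outside, world axes, zero at the start; "ft_torque": the same for the moment, N m; "finger_gap": opening from 0.0 (shut) to 1.0 (fully open).
Only numpy, scipy, OpenCV 4.12 (cv2) and the standard library are available. Lean on these libraries where they do the work, as an engineer would, in place of code of your own. Each camera call takes 0.05 s, during which the arm holds its last target. There are 200 camera calls.

## Task

First turn the clear cover of the sample carousel by its post until its opening lies squarely over the square carrier. Then take the hairpin clip from its rest, feel gently for the spindle's cross hole without forcing, and push the clip's straight leg through until the sprung leg snaps round the shank and let go; the cover stays as set. Leave the other things on the bench where they are.

Things in the scene. Friction and masses are not known exactly. Their poses are not given: they have to be found in the camera images.
- carousel: Fixed round aluminium drum, 180 mm across and 30 mm high, open at the top under its cover, with six compartments; origin at the centre of its underside, z up, on the spindle's axis. Three compartments hold black carriers, at 50 mm from the axis and at -60, 0 and +60 degrees from the drum's +x axis (about z); which carrier is in which changes.
- carrier_square: Square black carrier, 20 mm square, 12 mm high, with a bright square die on top; lies in one of three compartments under the clear cover; origin at the centre of its underside. The other carriers are round.
- window (a point): Centre of the opening in the clear cover (opening about 32 mm along the radius and 22 to 43 mm across, 50 mm from the axis); x axis points radially outward. Upper face of the cover 34 mm above the bench.
- post (a point): Centre of the top of the steel post on the cover by which it is turned: upright, 12 mm in diameter, 38 mm tall (from 34 to 72 mm above the bench), 78 mm from the axis, straight outward of the opening.
- cover (a joint): Angle of the cover about the drum's vertical axis, rad, positive anticlockwise from above; 0 puts the opening on the drum's +x axis. Range -1.5 to 1.5; it stays where left, and takes about 1.5 N at the post.
- hole (a point): Centre of the cross hole, on the spindle's axis 66 mm above the bench; axes are the DRUM's, not the spindle's. The square hole (7 mm wide and high) runs level through the shank, open at both ends. It points anywhere up to 1 rad to either side of the drum's x axis (not measured: see the rib on the shank's top, or feel for it). The spindle is stiff to turn (0.15 N m) and stays as it stands.
- clip: Hairpin clip of 5 mm steel wire, flat in its xy plane, 50 g. Origin on the straight leg's axis, at the hole's centre when home; x along the straight leg to its round tip at x=+32 mm, z up as it lies. Sprung leg beside it at y=+13 mm, waist at x=+11, flared end at x=+23. Finger loop behind, to grip: parallel bars at y=-3 and y=+12 mm from x=-30 to -52 mm (20 mm over both), end at x=-61.
- clip_leg (a joint): Opening of the sprung leg, rad: 0 at rest and again when snapped round the shank; about 0.11 while the waist passes over the shank. Passing takes about 12 N along the clip and is first felt some 22 mm short of home; then it snaps in and goes slack, with about 1.5 mm of play either way.
- clip_rest: Fixed black plastic rest: foot 100 x 50 x 6 mm, with a rail 90 mm long and 13 mm wide along its x axis, top at 34 mm; origin at the centre of the underside. The clip lies flat on the rail, both sides of the loop standing 3 mm over the rail's sides.
- dish_a: Bystander, to be left alone: glass dish, 80 mm across, 14 mm high; origin at its underside.
- dish_b: Bystander, to be left alone: glass dish, 80 mm across, 14 mm high; origin at its underside.
- spare_pin: Bystander, to be left alone: upright headed steel pin, 12 mm thick, 40 mm high; origin at its underside.
- tweezers: Bystander, to be left alone: steel tweezers, 120 mm long, lying flat; origin at its underside.
- driver: Bystander, to be left alone: screwdriver lying on the bench; origin at its underside.
- mouse: Bystander, to be left alone: black computer mouse, 100 x 60 x 30 mm; origin at its underside.
- positioner: Bystander, to be left alone: probe positioner, 60 x 50 mm foot, 47 mm high; origin at its underside.
- notebook: Bystander, to be left alone: red notebook, 215 x 155 x 14 mm; origin at its underside.
- shank_top (a point): Top of the spindle, on its axis, 80 mm above the bench (axes are the drum's). The spindle is a vertical steel shank, 20 mm in diameter, rising from the cover's black hub (32 mm across, top at 60 mm). A dark rib on its top (17 mm long, 3 mm wide and high) lies along the cross hole.

How it is judged:
By the outcome, as a careful person would: the job done as asked, in the order asked, and still so for the second after the job is handed in, with the robot touching nothing.
It also fails if it takes over 72 s, if anything falls off the work surface, if the arm or the gripper's body presses on something with over 40 N, if the wrist force passes 120 N, or if a joint passes its speed limit or range.

## Working session

There is one attempt and no reset: what is moved stays moved. The work goes in short steps, Python scripts to look and compute and a tool call to move; the robot and the scene stay as the last step left them, time stands still between calls to the robot, and variables do not carry over. Pictures are saved under pics/ and viewed, about 8 in all and at most 12, crops included, and the job is handed in when it is done.

Besides the shell and the picture viewer there is one more tool, called after ">>>" as name(argument=value, ...) on one line, values as JSON. move_arm: Moves the arm, as the interface text tells. Its arguments: {"type":"object","properties":{"deltas":{"type":"array"},"hand":{"type":"number"},"force":{"type":"number"}},"required":["deltas"]}

```bash
ls; mkdir -p pics
cat > h.py <<'E'
import numpy as np, cv2
from plant import manip
def cam(n):
    m=manip.camera_model(n); return np.array(m["camera_matrix"]),np.array(m["eye"]),np.array(m["attitude"])
def ray(n,px,z):
    K,e,R=cam(n); d=R@np.linalg.inv(K)@np.array([px[0],px[1],1.]); return e+d*(z-e[2])/d[2]
def proj(n,P):
    K,e,R=cam(n); c=K@(R.T@(np.array(P)-e)); return c[:2]/c[2]
E
python3 - <<'E'
from h import *
for n in("top","side"):
    im=manip.read_camera(n); cv2.imwrite(f"pics/{n}0.png",im); print(n,[np.round(a,3).tolist() for a in cam(n)])
Z=dict(carousel=0,carrier_square=.004,window=.034,post=.072,hole=.066,shank_top=.08,clip=.0365,clip_rest=0,spare_pin=0,tweezers=0,driver=0,mouse=0,positioner=0,notebook=0,dish_a=0)
for q,z in Z.items():
    for n in("top","side"):
        for d in manip.pinpoint(q,n)[:3 if q in("dish_a","clip","carrier_square") else 1]: print(q,n,np.round(d["p"],2),np.round(d["location"],1),np.round(ray(n,d["location"],z),4)[:2])
s=manip.state();print(s["t"],s["position"],s["eef_rot"],s["ft_force"],s["finger_gap"],manip.grip_point_offset)
E
```

```text
pics
top [[[359.201, 0.0, 248.923], [0.0, 359.201, 192.789], [0.0, 0.0, 1.0]], [0.386, 0.013, 0.948], [[0.008, -0.981, 0.196], [-1.0, -0.014, -0.027], [0.029, -0.196, -0.98]]]
side [[[387.293, 0.0, 257.512], [0.0, 387.293, 197.494], [0.0, 0.0, 1.0]], [0.457, -0.744, 0.624], [[0.995, -0.049, 0.083], [-0.096, -0.574, 0.813], [0.008, -0.817, -0.576]]]
carousel top 0.78 [209.4 212.4] [0.5215 0.0915]
carousel side 0.77 [249.1 205.5] [0.5204 0.1007]
window top 0.76 [204.9 191.1] [0.5721 0.102 ]
window side 0.96 [268.4 193.9] [0.5726 0.1026]
post top 0.8 [200.8 177.8] [0.5981 0.1096]
post side 0.97 [278.3 181.7] [0.5978 0.1018]
hole top 0.73 [205.4 211.5] [0.5142 0.096 ]
hole side 0.88 [250.2 188.2] [0.5224 0.0864]
shank_top top 0.77 [202.2 208.1] [0.5204 0.1027]
shank_top side 0.71 [248.  184.7] [0.5165 0.0821]
clip top 0.71 [324.1 201.4] [ 0.5486 -0.207 ]
clip side 0.46 [273.8 280.7] [ 0.5463 -0.2081]
clip_rest top 0.95 [322.5 209.6] [ 0.5327 -0.2108]
clip_rest side 0.59 [263.8 296.8] [ 0.5256 -0.2166]
spare_pin top 0.55 [157.2 137.1] [0.729  0.2411]
spare_pin side 0.38 [314.5 173.3] [0.7
[... 251 characters left out ...]
3029]
mouse side 0.8 [163.5 338.2] [ 0.331  -0.2965]
positioner top 0.76 [110.6 152.3] [0.6831 0.3645]
positioner side 0.93 [289.9 156. ] [0.6763 0.3639]
notebook top 0.64 [ 88.7 233.9] [0.4613 0.4025]
notebook side 0.86 [223.8 154.1] [0.4593 0.3948]
dish_a top 0.95 [319.8 136.9] [ 0.738  -0.2099]
dish_a top 0.63 [281.3 125.2] [ 0.7705 -0.1023]
dish_a side 0.96 [360.8 249.8] [ 0.7686 -0.0971]
dish_a side 0.94 [361.9 284.3] [ 0.7373 -0.2016]
1.6 [ 0.16229492 -0.65523276  0.19170648] [[ 4.67025939e-06  2.40470266e-01 -9.70656505e-01]
 [-5.18118200e-05 -9.70656504e-01 -2.40470265e-01]
 [-9.99999999e-01  5.14145387e-05  7.92598448e-06]] [0.44473992 0.17928011 0.2501589 ] 1.000187785266258 0.0187
```

Run:
```python
import cv2,numpy as np
a=cv2.imread("pics/top0.png");b=cv2.imread("pics/side0.png")
c1=cv2.resize(a[160:260,150:250],None,fx=4,fy=4,interpolation=cv2.INTER_CUBIC)
c2=cv2.resize(b[150:250,200:300],None,fx=4,fy=4,interpolation=cv2.INTER_CUBIC)
cv2.imwrite("pics/c1.png",np.hstack([c1,c2]))
c3=cv2.resize(a[165:240,275:375],None,fx=4,fy=4,interpolation=cv2.INTER_CUBIC)
c4=cv2.resize(b[250:325,220:320],None,fx=4,fy=4,interpolation=cv2.INTER_CUBIC)
cv2.imwrite("pics/c2.png",np.hstack([c3,c4]))
```

```text
(no output)
```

View pics/top0.png

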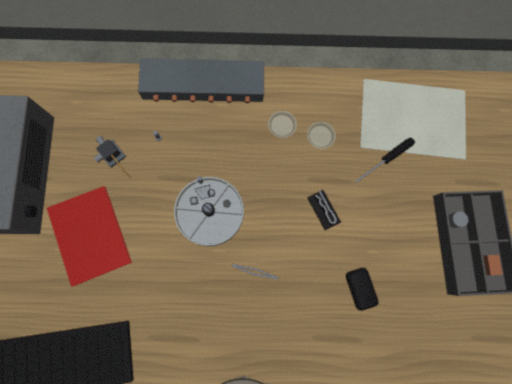

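View pics/c1.png

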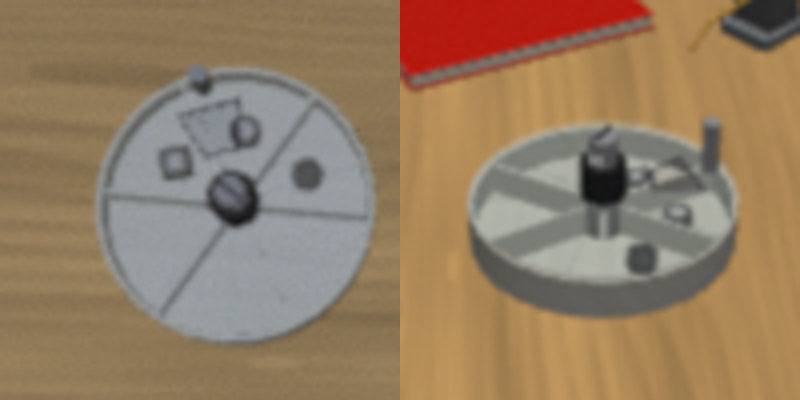

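View pics/c2.png

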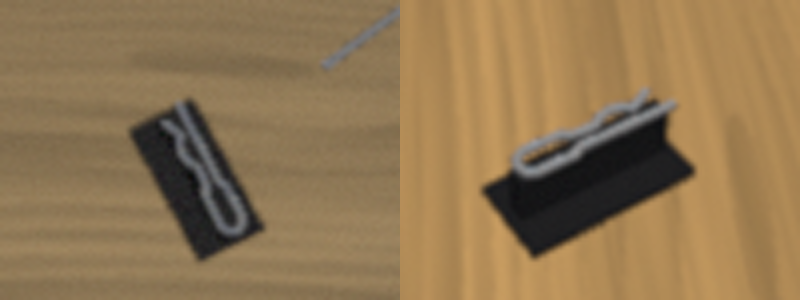

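Top view: the square carrier is at about (194,200), the round ones at (211,193) and (227,204), the window at about (204,191), and the post top at (200,178). The clip lies on its rest with its tip at (320,191) and loop end at (333,224). Next I work out the geometry.

Run:
```python
from h import *
o=lambda n,u,v,z,ox,oy:np.round(ray(n,(ox+(u+.5)/4-.5,oy+(v+.5)/4-.5),z)[:2],4)
T=lambda u,v,z:o("top",u,v,z,150,160); S=lambda u,v,z:o("side",u-400,v,z,200,150)
print("sq",T(177,162,.016)); print("r1",T(245,132,.016),"r2",T(307,175,.016),S(641,258,.016), S(678,212,.016))
print("rim c",T(237,205,.03),"side",S(603,205,.03))
print("rib top", T(218,181,.0815),T(245,208,.0815)," side",S(597,141,.0815),S(612,127,.0815))
print("shaft top",T(231,194,.08),S(603,143,.08))
print("post",T(201,72,.072),S(711,121,.072))
C=lambda u,v:o("top",u,v,.0365,275,165); D=lambda u,v:o("side",u-400,v,.0365,220,250)
print("clip tip",C(180,103),D(676,103),"loopend",C(233,235),D(518,165))
print("straight mid",C(214,170),D(590,143))
print("rest corners top(foot z6)",[o("top",u,v,.006,275,165).tolist() for u,v in((130,130),(190,98),(264,228),(202,260))])
# rib crop
for n in("top","side"):
    print(n,proj(n,[.521,.096,.08]))
for n,b in(("top",(184,182,234,232)),("side",(228,160,278,210))):
    im=cv2.imread(f"pics/{n}0.png")[b[1]:b[3],b[0]:b[2]]; cv2.imwrite(f"pics/rib_{n}.png",cv2.resize(im,None,fx=8,fy=8,interpolation=cv2.INTER_CUBIC))
cv2.imwrite("pics/rib.png",np.hstack([cv2.imread("pics/rib_top.png"),cv2.imread("pics/rib_side.png")]))
```

```text
sq [0.5512 0.1318]
r1 [0.5718 0.0879] r2 [0.5436 0.0465] [0.5434 0.0395] [0.5732 0.0874]
rim c [0.5211 0.0905] side [0.5223 0.0803]
rib top [0.5282 0.0982] [0.5118 0.0813]  side [0.5185 0.0788] [0.5294 0.0944]
shaft top [0.5205 0.0902] [0.5223 0.0784]
post [0.5985 0.1119] [0.5966 0.1109]
clip tip [ 0.5777 -0.1963] [ 0.5784 -0.1964] loopend [ 0.4918 -0.2278] [ 0.4945 -0.2302]
straight mid [ 0.5337 -0.217 ] [ 0.5314 -0.2192]
rest corners top(foot z6) [[0.5651, -0.169], [0.5876, -0.2102], [0.5002, -0.2567], [0.4785, -0.2146]]
top [204.97497428 207.89339393]
side [249.33284182 181.67481748]
```

View pics/rib.png

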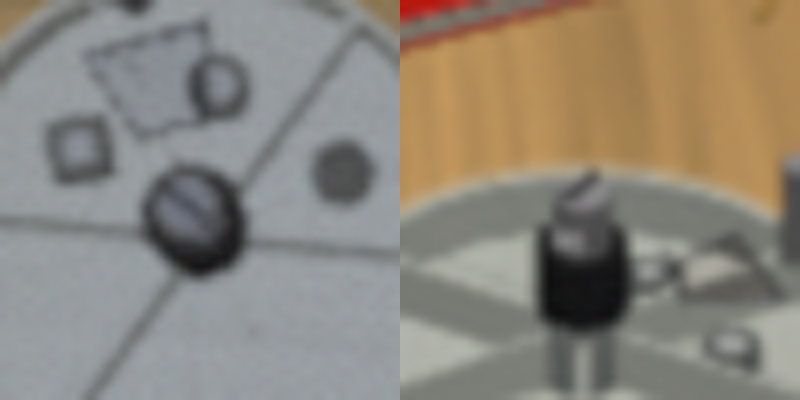

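The rib runs at about 46–50° in world and the drum yaw is about −4°, so the square carrier is at about 56° world. I'll grip the post with the jaws tangential and swing it. After that the clip goes in from the robot's side, away from the post.

```bash
cat >> h.py <<'E'
from scipy.spatial.transform import Rotation as Ro
def Rt(ydeg):  # tool down, tool y at world angle ydeg
    a=np.radians(ydeg); x=np.array([0,0,-1.]); y=np.array([np.cos(a),np.sin(a),0]); return np.c_[x,y,np.cross(x,y)]
def delta(p,ydeg,s=None):
    s=s or manip.state(); R=np.array(s["eef_rot"]); d=R.T@(np.array(p)-s["position"])*100
    return np.round(np.r_[d,Ro.from_matrix(R.T@Rt(ydeg)).as_rotvec(degrees=True)],2).tolist()
def yaw(s=None):
    s=s or manip.state(); y=np.array(s["eef_rot"])[:,1]; return np.degrees(np.arctan2(y[1],y[0]))
def fitc(im):
    "rim: outer circle of drum in top image, z=.03"
    g=cv2.GaussianBlur(cv2.cvtColor(im,cv2.COLOR_BGR2HSV)[...,1],(3,3),0); m=(g<60).astype(np.uint8)
    m[:170]=0;m[255:]=0;m[:,:165]=0;m[:,250:]=0
    c=max(cv2.findContours(m,0,1)[0],key=cv2.contourArea)
    return c[:,0,:]
E
python3 - <<'E'
from h import *
im=cv2.imread("pics/top0.png"); c=cv2.convexHull(fitc(im))[:,0,:].astype(float)
P=np.array([ray("top",q,.03)[:2] for q in c]); (x,y),r=cv2.minEnclosingCircle(P.astype(np.float32)); e=cv2.fitEllipse(P.astype(np.float32)*1000); print(x,y,r,e)
print(delta([.597,.111,.13],-74.5))
E
```

```text
0.5246390104293823 0.09247193485498428 0.09315175563097 ((523.4075927734375, 91.66426849365234), (179.7837677001953, 183.53286743164062), 114.63570404052734)
[6.17, -63.92, -60.62, -1.59, 0.0, -0.0]
```

>>> move_arm(deltas=[3,-63.9,-60.6,-1.6,0,0,3,-63.9,-60.6,-1.6,0,0,3,-63.9,-60.6,-1.6,0,0,3,-63.9,-60.6,-1.6,0,0,3,-63.9,-60.6,-1.6,0,0,3,-63.9,-60.6,-1.6,0,0,3,-63.9,-60.6,-1.6,0,0,3,-63.9,-60.6,-1.6,0,0,3,-63.9,-60.6,-1.6,0,0,3,-63.9,-60.6,-1.6,0,0,3,-63.9,-60.6,-1.6,0,0,3,-63.9,-60.6,-1.6,0,0,3,-63.9,-60.6,-1.6,0,0,3,-63.9,-60.6,-1.6,0,0,3,-63.9,-60.6,-1.6,0,0,3,-63.9,-60.6,-1.6,0,0,3,-63.9,-60.6,-1.6,0,0,3,-63.9,-60.6,-1.6,0,0,3,-63.9,-60.6,-1.6,0,0,3,-63.9,-60.6,-1.6,0,0], hand=1)

```text
t: 3.27
position: [0.5742, 0.0709, 0.1635]
eef_rot: [[0.001, 0.267, -0.964], [-0.0, -0.964, -0.267], [-1.0, 0.0, -0.001]]
ft_force: [1.4, -0.4, -0.3]
finger_gap: 0.997
```

Run:
```python
from h import *
s=manip.state();print(s["t"],np.round(s["position"],4),yaw(s),delta([.597,.111,.13],-74.5))
```

```text
3.2667 [0.5742 0.0709 0.1635] -74.51448286511193 [3.35, -3.26, -3.27, -0.01, -0.03, -0.02]
```

>>> move_arm(deltas=[1,-3.26,-3.27,0,0,0,2,-3.26,-3.27,0,0,0,5,-3.26,-3.27,0,0,0,8,-3.26,-3.27,0,0,0,10.5,-3.26,-3.27,0,0,0,11.8,-3.26,-3.27,0,0,0,11.8,-3.26,-3.27,0,0,0,11.8,-3.26,-3.27,0,0,0])

```text
t: 3.93
position: [0.5971, 0.111, 0.0457]
eef_rot: [[0.0, 0.267, -0.964], [-0.0, -0.964, -0.267], [-1.0, 0.0, -0.0]]
ft_force: [0.3, 0.1, 1.4]
finger_gap: 0.997
```

>>> move_arm(deltas=[0,0,0,0,0,0,0,0,0,0,0,0,0,0,0,0,0,0,0,0,0,0,0,0,0,0,0,0,0,0,0,0,0,0,0,0,0,0,0,0,0,0,0,0,0,0,0,0,0,0,0,0,0,0,0,0,0,0,0,0], hand=-1, force=20)

```text
t: 4.77
position: [0.5971, 0.111, 0.0456]
eef_rot: [[-0.0, 0.267, -0.964], [-0.0, -0.964, -0.267], [-1.0, 0.0, 0.0]]
ft_force: [1.0, 0.1, -0.3]
finger_gap: 0.0
```

Run:
```python
from h import *
s=manip.state();print(s["t"],np.round(s["position"],4),yaw(s),s["ft_force"],s["finger_gap"])
cv2.imwrite("pics/t1.png",manip.read_camera("top"));cv2.imwrite("pics/s1.png",manip.read_camera("side"))
```

```text
4.7667 [0.5971 0.111  0.0456] -74.51681526577353 [ 0.95915346  0.06424068 -0.32859788] 5.696139379866769e-05
```

Run:
```python
import cv2,numpy as np
a=cv2.imread("pics/t1.png")[140:240,150:250];b=cv2.imread("pics/s1.png")[130:230,220:320]
cv2.imwrite("pics/v1.png",np.hstack([cv2.resize(x,None,fx=4,fy=4,interpolation=cv2.INTER_CUBIC) for x in(a,b)]))
```

```text
(no output)
```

View pics/v1.png

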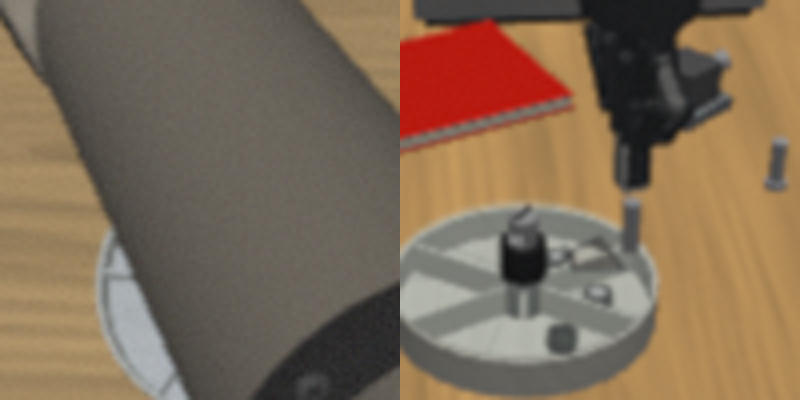

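Run:
```python
from h import *
for P in([.5971,.111,.0456],[.5971,.111,.072]): print(proj("side",P),proj("top",P))
print("tip seen",220+(633-400)/4,130+187/4,"post",220+(632-400)/4,130+198/4)
for n in("side","top"):
  try: print(manip.pinpoint("post",n)[:1], manip.pinpoint("shank_top",n)[:1])
  except Exception as e: print(e)
```

```text
[277.19018963 188.12537848] [201.2804219 180.6026942]
[277.56028835 179.83684991] [200.21568989 178.18148918]
tip seen 278.25 176.75 post 278.0 179.5
[{'location': [276.3, 175.8], 'p': 0.95}] [{'location': [250.1, 184.9], 'p': 0.77}]
[{'location': [112.9, 154.4], 'p': 0.38}] []
```

The fingers shut fully and look as if they are above the post, which doesn't agree with the TCP reading. I need a closer look.

Run:
```python
from h import *
for k in range(1): im=np.mean([manip.read_camera("side").astype(float) for _ in range(4)],0).astype(np.uint8)
b0=cv2.imread("pics/s0.png") if False else cv2.imread("pics/side0.png")
f=lambda i:cv2.resize(i[150:210,250:300],None,fx=8,fy=8,interpolation=cv2.INTER_CUBIC)
cv2.imwrite("pics/v2.png",np.hstack([f(im),f(b0)]))
```

```text
(no output)
```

View pics/v2.png

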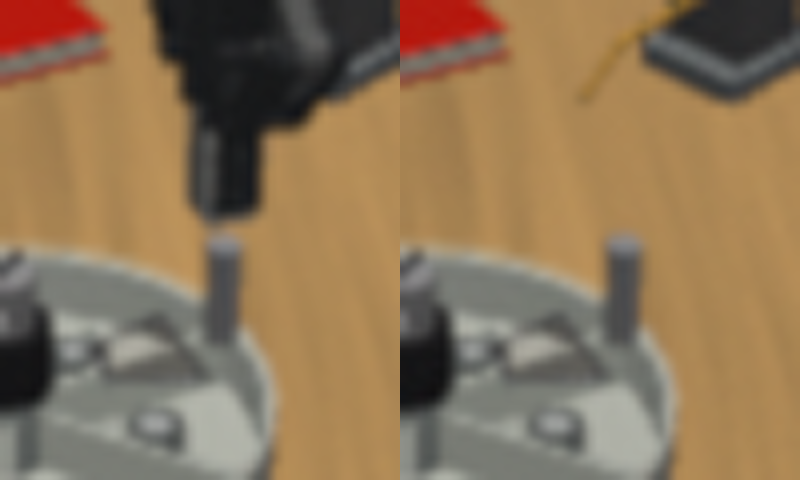

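The side picture shows the finger tip at row 177, above the post top at row 180. At the reported TCP it should be at row 188. The offset could be in height or in depth along the view, so I'll lift and look from a second place near the clip to tell which.

>>> move_arm(deltas=[-3,0,0,0,0,0,-7,0,0,0,0,0,-8,4,2,0,0,0,-8,7,4,0,0,0,-8,10,6,0,0,0,-8,14,8,0,0,0,-8,17,10,0,0,0,-8,21,12,0,0,0,-8,24,14,0,0,0,-8,27,16,0,0,0,-8,29.4,17.5,0,0,0,-8,29.4,17.5,0,0,0,-8,29.4,17.5,0,0,0,-8,29.4,17.5,0,0,0])

```text
t: 6.43
position: [0.5072, -0.2183, 0.1257]
eef_rot: [[0.0, 0.267, -0.964], [0.0, -0.964, -0.267], [-1.0, -0.0, -0.0]]
ft_force: [0.7, -0.0, 0.0]
finger_gap: -0.001
```

Run:
```python
from h import *
s=manip.state();P=np.array(s["position"]);print(s["t"],P)
for b in([0,0,0],[0,0,.035],[0,.055,0]): print(b,proj("side",P+b),proj("top",P+b))
im=manip.read_camera("side");cv2.imwrite("pics/s2.png",im);t=manip.read_camera("top");cv2.imwrite("pics/t2.png",t)
f=lambda i,c:cv2.resize(i[c[1]-50:c[1]+50,c[0]-50:c[0]+50],None,fx=4,fy=4,interpolation=cv2.INTER_CUBIC)
cs=proj("side",P).astype(int);ct=proj("top",P).astype(int);print(cs,ct)
cv2.imwrite("pics/v3.png",np.hstack([f(im,cs),f(t,ct)]))
```

```text
6.4333 [ 0.50716187 -0.21833366  0.12573746]
[0, 0, 0] [255.17532911 252.89872455] [338.50540099 212.41495302]
[0, 0, 0.035] [255.25979368 238.6482381 ] [342.80024745 210.18375813]
[0, 0.055, 0] [252.62910495 233.64079188] [314.99278793 212.12884139]
[255 252] [338 212]
```

View pics/v3.png

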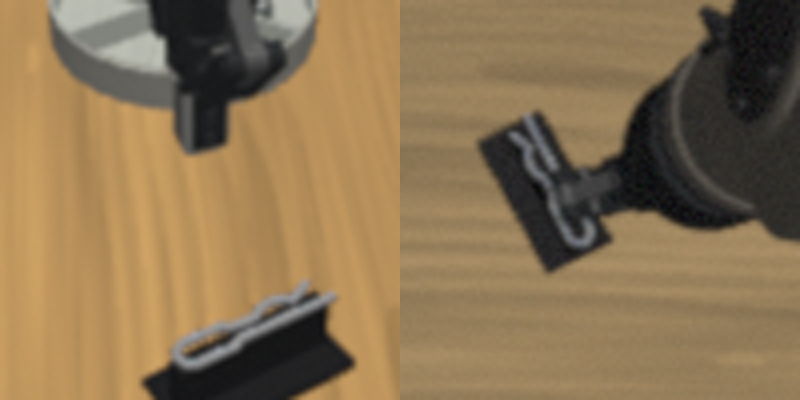

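Run:
```python
from h import *
from scipy.optimize import least_squares as L
s=manip.state();P=np.array(s["position"])
obs=[("side",(256,239.5)),("top",(327.,210.8))]
r=L(lambda p:np.concatenate([proj(n,p)-o for n,o in obs]),P);print(r.x,r.x-P,r.fun)
b=r.x-P
P1=np.array([.5971,.111,.0456]);print("post-time pred",proj("side",P1+b),"seen ~(278.2,177)")
print(np.linalg.norm(r.x[:2]),np.linalg.norm(P[:2]),np.degrees(np.arctan2(*r.x[1::-1])-np.arctan2(*P[1::-1])))
print(s["q"])
# zoom
t=cv2.imread("pics/t2.png")[185:235,300:400];a=cv2.imread("pics/s2.png")[200:250,225:325]
cv2.imwrite("pics/v4.png",np.vstack([cv2.resize(x,None,fx=6,fy=6,interpolation=cv2.INTER_CUBIC) for x in(a,t)]))
```

```text
[ 0.5106027  -0.18969507  0.13311947] [0.00305785 0.02766679 0.00736222] [-0.38206262  0.07121435 -0.00875925 -0.46945771]
post-time pred [277.00706033 180.22368286] seen ~(278.2,177)
0.5447011412615277 0.5521303791155693 2.8029415915182954
[ 0.56487739  0.37319465 -0.33789971  1.89823503  0.15484208  0.89509433
 -1.14664833]
```

View pics/v4.png

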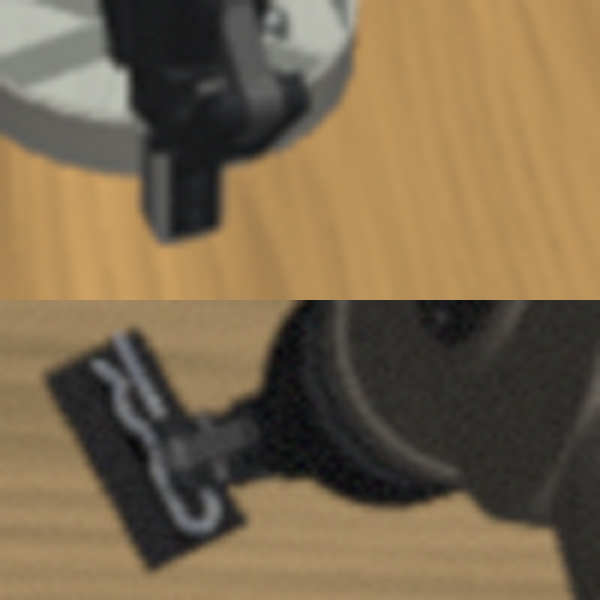

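Side: shut finger tips at about (256,237). Top: at about (330,210). Both disagree with the reported TCP, mostly in height. A gentle touch on clear bench will settle the height.

>>> move_arm(deltas=[0,-4,-0.9,0,0,0,2,-8,-1.8,0,0,0,5,-12.5,-2.7,0,0,0,8,-12.5,-2.7,0,0,0,10,-12.5,-2.7,0,0,0,10.8,-12.5,-2.7,0,0,0,10.8,-12.5,-2.7,0,0,0,10.8,-12.5,-2.7,0,0,0])

```text
t: 7.2
position: [0.5006, -0.0896, 0.0184]
eef_rot: [[0.001, 0.27, -0.963], [0.0, -0.963, -0.27], [-1.0, -0.0, -0.001]]
ft_force: [1.2, -1.0, 0.5]
finger_gap: -0.001
```

Run:
```python
from h import *
s=manip.state();P=np.array(s["position"]);print(s["t"],P,s["ft_force"])
im=np.mean([manip.read_camera("side").astype(float) for _ in range(2)],0).astype(np.uint8)
c=proj("side",P);print(c, proj("side",P+[0,0,.03]))
c=c.astype(int);cv2.imwrite("pics/v5.png",cv2.resize(im[c[1]-50:c[1]+25,c[0]-50:c[0]+50],None,fx=7,fy=7,interpolation=cv2.INTER_CUBIC)); print(c)
```

```text
7.2 [ 0.50061566 -0.08964838  0.01835989] [ 1.17888479 -0.99914002  0.51348845]
[246.97669076 248.71268569] [246.87166156 238.79118082]
[246 248]
```

View pics/v5.png

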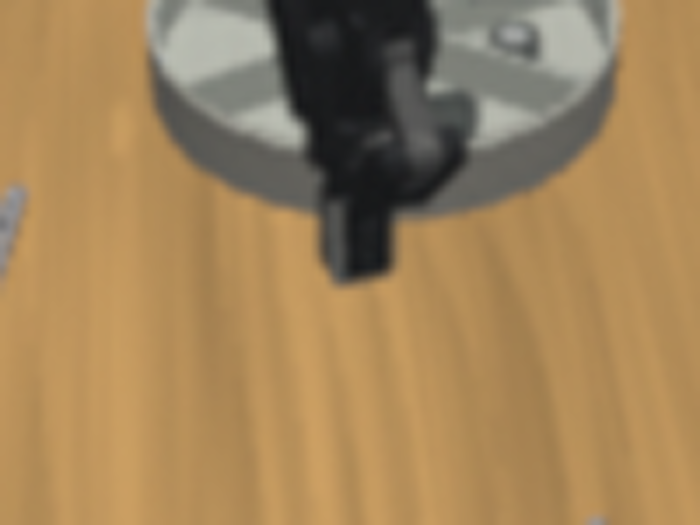

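The tip is at about row 238 against a predicted 249, so the true height looks about 35 mm above the report. I'll feel down slowly.

>>> move_arm(deltas=[0.4,0,0,0,0,0,0.8,0,0,0,0,0,1.2,0,0,0,0,0,1.5,0,0,0,0,0,1.7,0,0,0,0,0,1.9,0,0,0,0,0,2.0,0,0,0,0,0,2.0,0,0,0,0,0])

```text
t: 7.97
position: [0.5013, -0.0902, -0.001]
eef_rot: [[0.003, 0.268, -0.963], [0.0, -0.963, -0.268], [-1.0, 0.001, -0.003]]
ft_force: [0.4, -0.1, -0.5]
finger_gap: 0.002
```

>>> move_arm(deltas=[0.3,0,0,0,0,0,0.6,0,0,0,0,0,0.9,0,0,0,0,0,1.2,0,0,0,0,0,1.5,0,0,0,0,0,1.8,0,0,0,0,0,1.8,0,0,0,0,0])

```text
t: 8.55
position: [0.5009, -0.0901, -0.0197]
eef_rot: [[0.002, 0.269, -0.963], [0.0, -0.963, -0.269], [-1.0, 0.0, -0.002]]
ft_force: [-0.0, 0.2, 0.3]
finger_gap: 0.0
```

>>> move_arm(deltas=[0.2,0,0,0,0,0,0.4,0,0,0,0,0,0.6,0,0,0,0,0,0.8,0,0,0,0,0,1.0,0,0,0,0,0])

```text
t: 8.97
position: [0.5009, -0.0901, -0.0299]
eef_rot: [[0.002, 0.269, -0.963], [0.0, -0.963, -0.269], [-1.0, 0.0, -0.002]]
ft_force: [-0.7, 0.2, 0.1]
finger_gap: 0.006
```

>>> move_arm(deltas=[0.2,0,0,0,0,0,0.4,0,0,0,0,0,0.5,0,0,0,0,0,0.6,0,0,0,0,0,0.6,0,0,0,0,0])

```text
t: 9.38
position: [0.5008, -0.0901, -0.0361]
eef_rot: [[0.001, 0.269, -0.963], [0.0, -0.963, -0.269], [-1.0, 0.0, -0.001]]
ft_force: [0.2, 0.0, 0.4]
finger_gap: 0.001
```

Run:
```python
from h import *
s=manip.state();P=np.array(s["position"])
im=manip.read_camera("side");g=im.max(2)
m=g[200:280,230:265]<70; rows=np.where(m.sum(1)>=3)[0]+200; print(rows.max(), np.where(m[rows.max()-202])[0]+230)
for b in(0,.03,.035,.04,.045,.05): print(b,proj("side",P+[.004,-.015,b]),proj("side",P+[.004,-.005,b]))
```

```text
255 [245 246 247 248 249 250 251]
0 [249.44890892 270.39799572] [249.11234581 267.31054336]
0.03 [249.39433635 261.11316356] [249.05176783 258.05041416]
0.035 [249.3850334  259.53038392] [249.04144324 256.47216651]
0.04 [249.3756696  257.93725247] [249.03105174 254.88369108]
0.045 [249.36624437 256.33366733] [249.02059268 253.28488811]
0.05 [249.35675708 254.71952527] [249.0100654  251.67565657]
```

>>> move_arm(deltas=[0.2,0,0,0,0,0,0.4,0,0,0,0,0,0.5,0,0,0,0,0,0.6,0,0,0,0,0,0.7,0,0,0,0,0,0.8,0,0,0,0,0])

```text
t: 9.93
position: [0.5012, -0.0904, -0.0398]
eef_rot: [[0.002, 0.268, -0.963], [-0.002, -0.963, -0.268], [-1.0, 0.003, -0.001]]
ft_force: [-19.7, 1.6, 73.6]
finger_gap: -0.004
```

Contact at reported z ≈ −0.0395, so the true tip is about 39.5 mm above the reported z. I'll back off at once and check for sideways bias against the pictures already taken.

>>> move_arm(deltas=[-1,0,0,0,0,0,-3,0,0,0,0,0,-7,0,0,0,0,0,-10,0,0,0,0,0,-13,0,0,0,0,0,-13,0,0,0,0,0], hand=1)

```text
t: 10.43
position: [0.505, -0.0903, 0.0956]
eef_rot: [[0.011, 0.268, -0.963], [-0.004, -0.963, -0.268], [-1.0, 0.007, -0.01]]
ft_force: [0.2, -0.1, -0.4]
finger_gap: 0.845
```

Run:
```python
from h import *
P=np.array([.50716,-.21833,.12574]); y=np.array([.267,-.964,0]); z=np.array([-.964,-.267,0])
for dy in(0,.01,.02):
  Q=P+[0,dy,.0395]
  for n,e,l in(("side",y*.0145+z*.011,"nearL"),("side",y*.0145-z*.011,"nearR"),("top",-y*.0145,"leftedge")): print(dy,l,proj(n,Q+e))
print("seen side L(252.5,240.5) R(260.8,238) top left ~328,209")
s=manip.state();print(s["t"],s["position"],s["ft_force"],delta([.597,.111,.10],-74.5))
```

```text
0 nearL [252.3415865 243.2810291]
0 nearR [263.94592325 240.36358509]
0 leftedge [337.19276744 211.53600687]
0.01 nearL [251.86260866 239.51918065]
0.01 nearR [263.33602214 236.67108719]
0.01 leftedge [332.70966345 211.48115984]
0.02 nearL [251.39478434 235.84493093]
0.02 nearR [262.7401915  233.06377547]
0.02 leftedge [328.22349671 211.42627535]
seen side L(252.5,240.5) R(260.8,238) top left ~328,209
10.4333 [ 0.50498829 -0.09028689  0.09555054] [ 0.18271211 -0.07040011 -0.36344867] [-0.42, -16.92, -14.27, 0.06, -0.55, -0.38]
```

>>> move_arm(deltas=[-0.5,-4,-3.5,0,-0.5,-0.4,-0.5,-7,-6,0,-0.5,-0.4,-0.5,-10,-8.5,0,-0.5,-0.4,-0.5,-13,-11.3,0,-0.5,-0.4,-0.5,-16.2,-14.1,0,-0.5,-0.4,0,-16.2,-14.1,0,-0.5,-0.4,3,-16.2,-14.1,0,-0.5,-0.4,6,-16.2,-14.1,0,-0.5,-0.4,8,-16.2,-14.1,0,-0.5,-0.4,8.9,-16.2,-14.1,0,-0.5,-0.4,8.9,-16.2,-14.1,0,-0.5,-0.4,8.9,-16.2,-14.1,0,-0.5,-0.4])

```text
t: 11.43
position: [0.5984, 0.1032, 0.0069]
eef_rot: [[0.0, 0.268, -0.963], [0.001, -0.963, -0.268], [-1.0, -0.0, -0.001]]
ft_force: [-0.4, -0.9, -0.1]
finger_gap: 1.001
```

>>> move_arm(deltas=[0,0,0,0,0,0,0,0,0,0,0,0,0,0,0,0,0,0,0,0,0,0,0,0,0,0,0,0,0,0,0,0,0,0,0,0,0,0,0,0,0,0,0,0,0,0,0,0], hand=-1, force=20)

```text
t: 12.1
position: [0.5988, 0.1039, 0.0075]
eef_rot: [[0.001, 0.269, -0.963], [0.001, -0.963, -0.269], [-1.0, -0.001, -0.002]]
ft_force: [-1.1, 1.6, 4.6]
finger_gap: 0.128
```

Run:
```python
from h import *
s=manip.state();print(s["t"],s["position"],yaw(s),s["ft_force"],s["ft_torque"],s["finger_gap"])
im=manip.read_camera("side");cv2.imwrite("pics/s6.png",im)
for q,z in(("post",.072),("window",.034)): print([ (d["location"],np.round(ray("side",d["location"],z),4),d["p"]) for d in manip.pinpoint(q,"side")[:1]])
```

```text
12.1 [0.59880508 0.10389421 0.00751712] -74.42236141028876 [-1.07152403  1.591559    4.59824943] [0.38529809 0.17543387 0.0047919 ] 0.12798514605614955
[([280.3, 180.7], array([0.6037, 0.1062, 0.072 ]), 0.82)]
[]
```

The post is gripped (gap ≈ 12 mm). Swinging it now.

>>> move_arm(deltas=[0,-0.34,0.01,-2.5,0,0,0,-0.68,0.03,-5,0,0,0,-1.02,0.07,-7.5,0,0,0,-1.35,0.12,-10,0,0,0,-2.02,0.27,-15,0,0,0,-2.67,0.47,-20,0,0,0,-3.3,0.73,-25,0,0,0,-3.9,1.05,-30,0,0,0,-4.19,1.22,-32.5,0,0,0,-4.47,1.41,-35,0,0,0,-4.75,1.61,-37.5,0,0,0,-5.01,1.83,-40,0,0,0,-5.07,1.87,-40.5,0,0,0,-5.07,1.87,-40.5,0,0,0,-5.07,1.87,-40.5,0,0])

```text
t: 13.5
position: [0.5701, 0.1517, 0.0078]
eef_rot: [[0.007, 0.831, -0.556], [0.008, -0.556, -0.831], [-1.0, 0.002, -0.011]]
ft_force: [8.5, 10.2, -9.1]
finger_gap: 0.13
```

Run:
```python
from h import *
s=manip.state();print(s["t"],s["position"],yaw(s),s["ft_force"],s["ft_torque"],s["finger_gap"])
im=manip.read_camera("side");cv2.imwrite("pics/s7.png",im)
t=manip.read_camera("top");cv2.imwrite("pics/t7.png",t)
f=lambda i,c:cv2.resize(i[c[1]-50:c[1]+50,c[0]-50:c[0]+50],None,fx=4,fy=4,interpolation=cv2.INTER_CUBIC)
cv2.imwrite("pics/v6.png",np.hstack([f(im,(255,195)),f(t,(205,205))]))
for q in("post","window","carrier_square"):
  for n in("side","top"): 
    pass
  print(q,[(np.round(d["location"],1),np.round(ray("side",d["location"],dict(post=.072,window=.034,carrier_square=.004)[q]),4),d["p"]) for d in manip.pinpoint(q,"side")[:2]])
```

```text
13.5 [0.57013991 0.15174303 0.0078356 ] -33.80956725971515 [ 8.5462091  10.18371791 -9.10017411] [ 1.96179155 -1.76627498  0.12082374] 0.12952006766004437
post [(array([264.3, 173.2]), array([0.5658, 0.1472, 0.072 ]), 0.7)]
window [(array([260.7, 187.3]), array([0.5553, 0.136 , 0.034 ]), 0.78)]
carrier_square [(array([250.5, 188.8]), array([0.5303, 0.1755, 0.004 ]), 0.59)]
```

The arc ends fit a 78 mm radius about (0.522, 0.091), so there is no sideways bias, only the height offset. The post is now at about 51.6° and the target is about 56°, so I'll turn a little more and then release and lift.

>>> move_arm(deltas=[0,-0.2,0,0,0,0,0,-0.4,-0.05,0,0,0,0,-0.57,-0.08,0,0,0,0,-0.57,-0.08,0,0,0,0,-0.57,-0.08,0,0,0,0,-0.57,-0.08,0,0,0])

```text
t: 14.25
position: [0.566, 0.1554, 0.0078]
eef_rot: [[0.007, 0.831, -0.556], [0.008, -0.557, -0.831], [-1.0, 0.002, -0.011]]
ft_force: [4.4, -0.9, -3.2]
finger_gap: 0.127
```

>>> move_arm(deltas=[0,0,0,0,0,0,0,0,0,0,0,0,0,0,0,0,0,0,0,0,0,0,0,0,0,0,0,0,0,0], hand=0.5)

```text
t: 14.67
position: [0.5656, 0.1554, 0.0078]
eef_rot: [[0.007, 0.831, -0.556], [0.008, -0.556, -0.831], [-1.0, 0.002, -0.01]]
ft_force: [0.6, 0.8, -0.4]
finger_gap: 0.748
```

Run:
```python
from h import *
s=manip.state();print(s["t"],delta([.5,-.1,.12],-64))
```

```text
14.6667 [-11.47, 8.78, 24.76, 30.19, -0.6, 0.07]
```

>>> move_arm(deltas=[-4,0,0,0,0,0,-8,0,0,0,0,0,-11,0,0,0,0,0,-11.5,1.3,3.6,5,-0.6,0,-11.5,2.6,7,10,-0.6,0,-11.5,4,11,15,-0.6,0,-11.5,5.3,15,20,-0.6,0,-11.5,6.6,19,25,-0.6,0,-11.5,8,22,29,-0.6,0,-11.5,8.8,24.8,30.2,-0.6,0,-11.5,8.8,24.8,30.2,-0.6,0,-11.5,8.8,24.8,30.2,-0.6,0], hand=0.5)

```text
t: 15.67
position: [0.4992, -0.1023, 0.1203]
eef_rot: [[-0.001, 0.435, -0.901], [0.0, -0.901, -0.435], [-1.0, -0.001, 0.001]]
ft_force: [-0.1, 1.0, -0.1]
finger_gap: 0.749
```

Run:
```python
from h import *
s=manip.state();print(s["t"],s["position"])
ims={}
for n in("side","top"):
    im=np.mean([manip.read_camera(n).astype(float) for _ in range(3)],0).astype(np.uint8);ims[n]=im;cv2.imwrite(f"pics/{n}8.png",im)
    for q,z in dict(post=.072,window=.034,carrier_square=.004,shank_top=.08,clip=.0365,clip_rest=0).items():
        for d in manip.pinpoint(q,n)[:1]: print(q,n,round(d["p"],2),np.round(d["location"],1),np.round(ray(n,d["location"],z),4)[:2])
f=lambda i,c:cv2.resize(i[c[1]-40:c[1]+40,c[0]-40:c[0]+40],None,fx=5,fy=5,interpolation=cv2.INTER_CUBIC)
cv2.imwrite("pics/v7.png",np.hstack([f(ims["top"],(208,208)),f(ims["side"],(250,195))]))
print(delta([.5107,-.222,.06],-64))
```

```text
15.6667 [ 0.49921218 -0.10230399  0.12032677]
window side 0.89 [258.8 187.3] [0.5501 0.1365]
shank_top side 0.83 [250.1 182.7] [0.5226 0.091 ]
clip side 0.67 [277.3 279.5] [ 0.5537 -0.2056]
clip_rest side 0.96 [265.1 295.4] [ 0.5287 -0.2132]
post top 0.59 [183. 190.] [0.5664 0.1525]
window top 0.81 [193.9 200.9] [0.546  0.1294]
carrier_square top 0.59 [192.9 200.1] [0.5533 0.1359]
shank_top top 0.74 [205.4 208.4] [0.5198 0.0949]
clip top 0.57 [207.3 207.2] [0.5296 0.0943]
[6.02, 11.4, 4.35, -0.02, 0.02, 0.06]
```

View pics/v7.png

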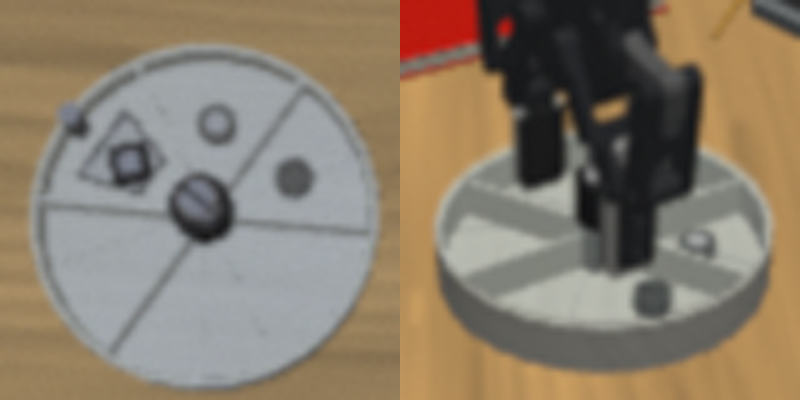

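Top view after release: the window's corners are at crop (125,108), (80,175), (140,190) and (165,160), and the square carrier at (130,162) sits inside. The post is at (70,115). Checking the angles.

Run:
```python
from h import *
T=lambda u,v,z:ray("top",(168+(u+.5)/5-.5,168+(v+.5)/5-.5),z)[:2]
c=np.array([.522,.091]);A=lambda p:(np.round(np.degrees(np.arctan2(*(p-c)[::-1])),1),np.round(np.linalg.norm(p-c)*1000,1))
W=[T(u,v,.034) for u,v in((125,108),(80,175),(140,190),(165,160))]
for w in W: print(A(w))
print("mid",A((W[0]+W[1])/2),A((W[2]+W[3])/2),"carrier",A(T(130,160,.016)),A(T(130,163,.016)),"post",A(T(70,112,.072)))
print("spokes",[A(T(u,v,.03)) for u,v in((45,206),(303,90),(365,231),(112,350))],"rim c",T(205,216,.03))
print("round",A(T(216,122,.016)),A(T(294,177,.016)))
# rib dark pixels, averaged top
t=cv2.imread("pics/top8.png"); g=cv2.cvtColor(t,cv2.COLOR_BGR2GRAY)
print(g[200:217,198:218])
```

```text
(np.float64(38.1), np.float64(69.4))
(np.float64(73.4), np.float64(67.3))
(np.float64(70.6), np.float64(35.6))
(np.float64(37.7), np.float64(34.8))
mid (np.float64(55.5), np.float64(65.2)) (np.float64(54.3), np.float64(33.8)) carrier (np.float64(53.7), np.float64(51.6)) (np.float64(55.1), np.float64(50.6)) post (np.float64(55.7), np.float64(78.6))
spokes [(np.float64(87.6), np.float64(82.4)), (np.float64(-36.3), np.float64(82.4)), (np.float64(-95.2), np.float64(82.5)), (np.float64(147.1), np.float64(83.1))] rim c [0.52131478 0.09123192]
round (np.float64(-3.2), np.float64(51.6)) (np.float64(-63.1), np.float64(50.0))
[[118 125 115 143 162 164 161 160 161 165 162 165 164 164 163 163 163 161
  147 127]
 [ 99 116 133 156 164 163 162 153 155 160 159 161 164 164 165 164 161 153
  133 126]
 [ 91 131 155 164 165 163 161 144 129 122 122 134 153 161 165 165 159 142
  127 142]
 [111 149 163 164 165 159 136 109  97  89  85  90 104 131 152 160 151 135
  141 158]
 [140 162 167 165 151 124  93  94 109 113 109  91  69  81 113 138 133 134
  155 165]
 [159 166 167 163 133  89  74  87 112 123 123 111  
[... 269 characters left out ...]
 100 146
  164 167]
 [160 163 159 120  71  76 106 120 122 117 102  88  86  75  54  46  85 140
  163 166]
 [135 137 134 111  70  56  85 105 115 116 108  94  83  70  51  44  81 138
  162 165]
 [141 137 132 120  86  52  59  76  88  95  95  94  81  57  40  40  80 130
  151 154]
 [157 157 153 146 117  74  48  50  55  62  66  69  57  42  31  36  81 119
  128 127]
 [163 163 163 162 151 113  62  41  38  42  46  48  43  33  29  51 108 143
  150 150]
 [162 165 166 167 163 139  97  60  41  35  32  33  34  29  46  88 135 161
  166 166]
 [166 167 166 165 167 159 145 110  69  45  32  27  48  68  90 129 156 165
  167 167]
 [166 167 165 167 167 163 152 124 109  97  79  81 108 133 146 160 166 167
  168 167]]
```

The cover is at about 55.5° and the carrier at 55.8°, so it is square over it, and the post matches. Now over the clip.

>>> move_arm(deltas=[0,3.8,1.4,0,0,0,0,7.6,2.9,0,0,0,1,11.4,4.35,0,0,0,4,11.4,4.35,0,0,0,7,11.4,4.35,0,0,0,10,11.4,4.35,0,0,0,12.5,11.4,4.35,0,0,0,13.8,11.4,4.35,0,0,0,14.1,11.4,4.35,0,0,0,14.1,11.4,4.35,0,0,0,14.1,11.4,4.35,0,0,0])

```text
t: 17.48
position: [0.5118, -0.2222, -0.0196]
eef_rot: [[0.001, 0.438, -0.899], [0.0, -0.899, -0.438], [-1.0, 0.0, -0.001]]
ft_force: [-0.4, -0.1, 0.3]
finger_gap: 0.747
```

>>> move_arm(deltas=[0,0,0,0,0,0,0,0,0,0,0,0,0,0,0,0,0,0,0,0,0,0,0,0,0,0,0,0,0,0,0,0,0,0,0,0], hand=-1, force=50)

```text
t: 17.98
position: [0.5125, -0.2225, -0.0186]
eef_rot: [[0.002, 0.438, -0.899], [-0.001, -0.899, -0.438], [-1.0, 0.001, -0.002]]
ft_force: [-0.2, 0.4, 7.3]
finger_gap: 0.208
```

Run:
```python
from h import *
s=manip.state();print(s["t"],s["position"],yaw(s),s["ft_force"],s["ft_torque"],s["finger_gap"])
from scipy.optimize import least_squares as L
for f in("top8","top0"):
    g=cv2.cvtColor(cv2.imread(f"pics/{f}.png"),cv2.COLOR_BGR2GRAY).astype(float)
    v,u=np.mgrid[204:211,203:212];w=np.hypot(u-207.3,v-207.3)<3.6;u=u[w];v=v[w];I=g[v,u]
    def r(p):
        d=(u-p[0])*np.sin(p[1])-(v-p[0+0]*0-207.3)*np.cos(p[1]); return p[2]+p[3]*(u-207)+p[4]*(v-207)-p[5]*np.exp(-d*d/2/p[6]**2)-I
    o=L(r,[207.3,.75,110,0,0,30,.8]);th=o.x[1];c=np.array([o.x[0],207.3]);d=np.array([np.cos(th),np.sin(th)])
    a,b=ray("top",c-2*d,.083),ray("top",c+2*d,.083);e=a-b;print(f,np.round(o.x,2),"ang",np.degrees(np.arctan2(e[1],e[0]))%180,"c",ray("top",c,.083)[:2],np.abs(o.fun).mean())
```

```text
17.9833 [ 0.51246366 -0.22246364 -0.01857238] -64.01643637776633 [-0.20046748  0.42606984  7.32042596] [ 0.03827918  0.26212962 -0.05415172] 0.20829264064889097
top8 [207.05   0.67 114.42  -1.76   0.33  26.04   0.65] ang 52.589897740765785 c [0.52205407 0.09074325] 5.20474882389634
top0 [207.06   0.67 108.12  -1.61   0.22  24.1    0.68] ang 52.38145175764256 c [0.52205439 0.09071783] 4.745418767218501
```

The clip is gripped (gap 0.21). The rib fit gives about 50–52° and the axis is (0.522, 0.0907). Lifting.

>>> move_arm(deltas=[0,0,0,0,0,0,0,0,0,0,0,0,-0.5,0,0,0,0,0,-1.2,0,0,0,0,0,-2,0,0,0,0,0,-3.5,0,0,0,0,0,-5.5,0,0,0,0,0,-7,0,0,0,0,0,-7,0,0,0,0,0])

```text
t: 18.73
position: [0.5147, -0.2232, 0.0551]
eef_rot: [[0.008, 0.438, -0.899], [-0.003, -0.899, -0.438], [-1.0, 0.006, -0.006]]
ft_force: [1.3, 0.5, -0.5]
finger_gap: 0.212
```

Run:
```python
from h import *
s=manip.state();print(s["t"],s["position"],yaw(s),s["ft_force"],s["ft_torque"],s["finger_gap"])
print(delta([.4556,.0158,.045],-39))
```

```text
18.7333 [ 0.51472854 -0.22318339  0.05513837] -64.02799991153117 [ 1.30634928  0.46773331 -0.49094321] [-0.00103309  0.00561313  0.0060811 ] 0.2116767127878569
[0.91, -24.08, -5.15, -25.03, -0.25, -0.39]
```

>>> move_arm(deltas=[0,-2,-0.4,-2,0,0,0,-4.5,-1,-5,-0.2,-0.4,0,-7.5,-1.6,-8,-0.2,-0.4,0,-11,-2.4,-12,-0.2,-0.4,0,-14.5,-3.1,-15,-0.2,-0.4,0,-18,-3.9,-19,-0.2,-0.4,0.5,-21,-4.5,-22,-0.2,-0.4,0.9,-23,-4.9,-24,-0.2,-0.4,0.9,-24.1,-5.15,-25,-0.2,-0.4,0.9,-24.1,-5.15,-25,-0.2,-0.4,0.9,-24.1,-5.15,-25,-0.2,-0.4,0.9,-24.1,-5.15,-25,-0.2,-0.4])

```text
t: 19.73
position: [0.4562, 0.0143, 0.0452]
eef_rot: [[0.001, 0.775, -0.632], [-0.0, -0.632, -0.775], [-1.0, 0.001, -0.001]]
ft_force: [1.1, -0.8, -1.0]
finger_gap: 0.209
```

Run:
```python
from h import *
s=manip.state();P=np.array(s["position"]);print(s["t"],P,yaw(s),s["ft_force"],s["ft_torque"],s["finger_gap"])
print(delta([.4556,.0158,.011],-39))
R=np.array(s["eef_rot"]);d=-R[:,2];l=-R[:,1] ; print("d,l",d,l)
im=np.mean([manip.read_camera("side").astype(float) for _ in range(3)],0).astype(np.uint8);cv2.imwrite("pics/side9.png",im)
tp=np.mean([manip.read_camera("top").astype(float) for _ in range(3)],0).astype(np.uint8);cv2.imwrite("pics/top9.png",tp)
tip=P+d*.072-l*.0045+[0,0,.0551];print("tip pred",proj("side",tip),proj("top",tip))
f=lambda i,c:cv2.resize(i[c[1]-40:c[1]+40,c[0]-40:c[0]+40],None,fx=5,fy=5,interpolation=cv2.INTER_CUBIC)
cv2.imwrite("pics/v8.png",np.hstack([f(im,(245,190)),f(tp,(212,215))]))
```

```text
19.7333 [0.45616277 0.01430335 0.04515196] -39.19600461170703 [ 1.08360312 -0.79940988 -1.01371022] [-0.07831991  0.05005609 -0.00680837] 0.20919591853149297
[3.42, -0.14, -0.08, -0.2, -0.03, -0.05]
d,l [6.31974815e-01 7.74988737e-01 5.39122303e-04] [-0.77498828  0.63197503 -0.00084952]
tip pred [243.8718933  181.35849675] [216.13219087 213.32523781]
```

View pics/v8.png

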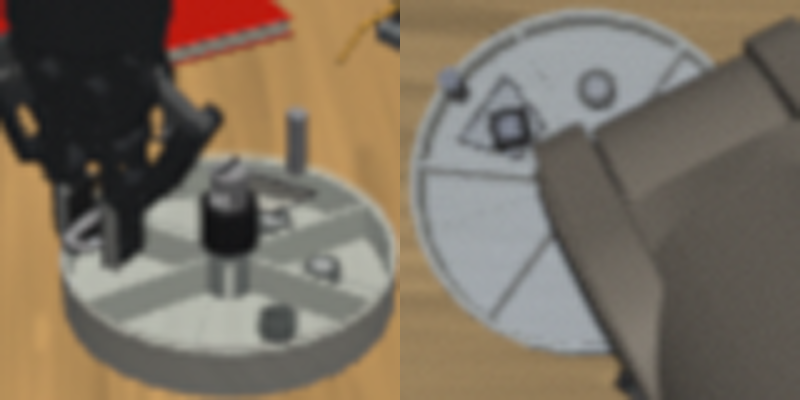

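Run:
```python
from h import *
a=cv2.imread("pics/side9.png").astype(int);b=cv2.imread("pics/side0.png").astype(int)
D=(a-b).sum(2)//3
print("cols 228..254, rows 172..196")
for r in range(172,198): print(r,' '.join(f"{x:4d}" for x in D[r,226:254]))
s=manip.state();P=np.array(s["position"]);R=np.array(s["eef_rot"]);d=-R[:,2];l=-R[:,1];Z=np.array([0,0,.0395+.0156])
for x,y in((32,0),(15,0),(-15,0),(23,15),(11,11),(-61,4.5)): print(x,y,proj("side",P+d*(x+40)/1e3+l*(y-4.5)/1e3+Z))
```

```text
cols 228..254, rows 172..196
172 -100 -106 -110 -112 -109 -109 -115 -120 -106  -58  -22  -55  -90  -93  -85  -68  -57  -53  -50  -57  -71  -83  -71  -32   -1    6    5    4
173 -103 -107 -109 -111 -109 -109 -115 -121 -100  -46  -11  -46  -85  -94  -92  -82  -68  -61  -58  -57  -61  -76  -87  -52   -5    5    4    4
174 -102 -105 -109 -111 -111 -111 -116 -118 -103  -54  -17  -49  -84  -93  -95  -91  -84  -79  -72  -62  -66  -78  -86  -48   -4    6    4    4
175 -102 -106 -111 -114 -112 -109 -110 -112 -107  -63  -26  -52  -77  -91 -103  -98  -91  -92  -87  -75  -77  -85  -68  -25    1    5    4    5
176 -102 -107 -112 -114 -110 -102 -100 -108 -109  -68  -26  -46  -69  -95 -109 -103  -97  -99 -101  -94  -93  -79  -37   -5    4    5    5    4
177 -103 -106 -109 -108 -103  -96  -99 -110 -106  -73  -49  -63  -86 -106 -112 -105 -103 -105 -109 -106  -94  -53  -10    4    5    5    4    4
178 -103 -101  -98  -97  -98  -99 -106 -113  -89  -47  -39  -67  -99 -112 -113 -109 -105 -108 -111 -104  -72  -26    1    5    5    4    4    5
179 -103 -100  -95  -97 -103 -105 -110 -113  -70  -14  -14  -58
[... 2176 characters left out ...]
   9    8    7    5    4    1    0    0    3    1    0    1    2
195  -40  -40  -65  -88  -93  -94  -93  -67  -23   -1    3    1    3    2    5    6    8    8    6    3    1    2    0    0    0    2   -1    0
196  -41  -41  -66  -87  -91  -91  -89  -64  -20    2    5    4    4    3    2    2    3    4    5    3    0   -1   -1   -1    0    0    0    0
197  -40  -40  -65  -86  -91  -90  -91  -66  -21    1    5    4    5    4    4    4    4    4    0   -2   -2   -1    0    1   -1    1    1    1
32 0 [243.64933846 181.1679549 ]
15 0 [239.66623943 184.25942801]
-15 0 [232.39588173 189.90229932]
23 15 [236.660571   180.95167686]
11 11 [235.10461559 183.62032717]
-61 4.5 [219.08595832 198.42456157]
```

The loop end shows at (218.6,199) against a predicted (219,198), so the clip pose in the grip matches. The leg itself is hidden by the finger. Lowering to hole height and then advancing gently.

>>> move_arm(deltas=[1.2,-0.14,-0.08,-0.2,0,0,2.4,-0.14,-0.08,-0.2,0,0,3.2,-0.14,-0.08,-0.2,0,0,3.42,-0.14,-0.08,-0.2,0,0,3.42,-0.14,-0.08,-0.2,0,0,3.42,-0.14,-0.08,-0.2,0,0,3.42,-0.14,-0.08,-0.2,0,0])

```text
t: 20.62
position: [0.4557, 0.0168, 0.0113]
eef_rot: [[0.002, 0.778, -0.628], [0.001, -0.628, -0.778], [-1.0, 0.001, -0.001]]
ft_force: [0.5, -0.8, -0.3]
finger_gap: 0.211
```

```bash
cat >> h.py <<'E'
C=np.array([.522,.0907])
def rep(C=C):
    s=manip.state();P=np.array(s["position"]);R=np.array(s["eef_rot"]);d=-R[:,2];l=-R[:,1]
    q=P[:2]-C; print("t",round(s["t"],2),"s(mm short)",round(-(q@d[:2])*1e3-40,1),"lat of leg(mm)",round((q@l[:2])*1e3-4.5,2),"clip z",round((P[2]+.0551)*1e3,2),"yaw",round(yaw(s)+90,2),
     "F along/lat/up",np.round([s["ft_force"]@d,s["ft_force"]@l,s["ft_force"][2]],1),"T",np.round(s["ft_torque"],2),"gap",round(s["finger_gap"],3))
E
python3 -c "from h import *;rep()"
```

```text
t 20.62 s(mm short) 59.1 lat of leg(mm) 0.7 clip z 66.42 yaw 51.08 F along/lat/up [-0.3 -0.9 -0.3] T [ 0.01  0.01 -0.03] gap 0.211
```

>>> move_arm(deltas=[0.04,0.07,-0.4,0,0,0,0.04,0.07,-0.8,0,0,0,0.04,0.07,-1.1,0,0,0,0.04,0.07,-1.3,0,0,0,0.04,0.07,-1.45,0,0,0,0.04,0.07,-1.5,0,0,0,0.04,0.07,-1.5,0,0,0])

```text
t: 21.2
position: [0.4656, 0.0282, 0.0109]
eef_rot: [[0.001, 0.778, -0.628], [0.001, -0.628, -0.778], [-1.0, 0.001, -0.001]]
ft_force: [-0.1, 0.2, -0.6]
finger_gap: 0.207
```

>>> move_arm(deltas=[0,0,-0.1,0,0,0,0,0,-0.2,0,0,0,0,0,-0.3,0,0,0,0,0,-0.4,0,0,0,0,0,-0.5,0,0,0,0,0,-0.5,0,0,0])

```text
t: 21.7
position: [0.469, 0.0324, 0.011]
eef_rot: [[0.002, 0.778, -0.628], [0.001, -0.628, -0.778], [-1.0, 0.001, -0.002]]
ft_force: [0.5, 0.3, -0.2]
finger_gap: 0.21
```

```bash
python3 -c "from h import *;rep()"
```

```text
t 21.7 s(mm short) 38.7 lat of leg(mm) 0.13 clip z 66.05 yaw 51.11 F along/lat/up [ 0.5 -0.2 -0.2] T [ 0.    0.03 -0.01] gap 0.21
```

>>> move_arm(deltas=[0,0,-0.1,0,0,0,0,0,-0.2,0,0,0,0,0,-0.3,0,0,0,0,0,-0.4,0,0,0,0,0,-0.5,0,0,0])

```text
t: 22.12
position: [0.4722, 0.0362, 0.011]
eef_rot: [[0.002, 0.778, -0.628], [0.001, -0.628, -0.778], [-1.0, 0.001, -0.002]]
ft_force: [-0.5, -0.7, -0.2]
finger_gap: 0.21
```

```bash
python3 -c "from h import *;rep()"
```

```text
t 22.12 s(mm short) 33.7 lat of leg(mm) 0.01 clip z 66.07 yaw 51.1 F along/lat/up [-0.9 -0.  -0.2] T [-0.09 -0.03 -0.04] gap 0.21
```

>>> move_arm(deltas=[0,0,-0.1,0,0,0,0,0,-0.2,0,0,0,0,0,-0.3,0,0,0,0,0,-0.4,0,0,0,0,0,-0.5,0,0,0,0,0,-0.6,0,0,0])

```text
t: 22.62
position: [0.4761, 0.0409, 0.011]
eef_rot: [[0.002, 0.778, -0.628], [0.001, -0.628, -0.778], [-1.0, 0.001, -0.002]]
ft_force: [-0.8, 0.4, -0.5]
finger_gap: 0.206
```

```bash
python3 -c "from h import *;rep()"
```

```text
t 22.62 s(mm short) 27.6 lat of leg(mm) -0.08 clip z 66.09 yaw 51.09 F along/lat/up [-0.2  0.9 -0.5] T [-0.2  -0.08 -0.05] gap 0.206
```

The leg is entering freely. Continuing until the sprung leg is felt.

>>> move_arm(deltas=[0,0,-0.1,0,0,0,0,0,-0.2,0,0,0,0,0,-0.3,0,0,0,0,0,-0.4,0,0,0,0,0,-0.5,0,0,0,0,0,-0.6,0,0,0,0,0,-0.7,0,0,0])

```text
t: 23.2
position: [0.4806, 0.0463, 0.011]
eef_rot: [[0.002, 0.778, -0.628], [0.0, -0.628, -0.778], [-1.0, 0.001, -0.001]]
ft_force: [0.5, -2.0, -0.5]
finger_gap: 0.213
```

```bash
python3 -c "from h import *;rep()"
```

```text
t 23.2 s(mm short) 20.5 lat of leg(mm) -0.13 clip z 66.1 yaw 51.09 F along/lat/up [-1.3 -1.6 -0.5] T [-0.24 -0.06 -0.05] gap 0.213
```

>>> move_arm(deltas=[0,0,-0.15,0,0,0,0,0,-0.3,0,0,0,0,0,-0.45,0,0,0,0,0,-0.6,0,0,0,0,0,-0.75,0,0,0])

```text
t: 23.62
position: [0.4837, 0.0507, 0.0104]
eef_rot: [[-0.001, 0.777, -0.629], [-0.002, -0.629, -0.777], [-1.0, -0.0, 0.002]]
ft_force: [-3.4, -4.8, 0.3]
finger_gap: 0.209
```

```bash
python3 -c "from h import *;rep()"
```

```text
t 23.62 s(mm short) 15.2 lat of leg(mm) 0.13 clip z 65.53 yaw 51.03 F along/lat/up [-5.9 -0.4  0.3] T [-1.17  0.63 -0.07] gap 0.209
```

>>> move_arm(deltas=[-0.03,0,-0.2,0,0,0,-0.03,0,-0.35,0,0,0,-0.03,0,-0.5,0,0,0,-0.03,0,-0.65,0,0,0,-0.03,0,-0.8,0,0,0])

```text
t: 24.03
position: [0.4887, 0.0569, 0.0106]
eef_rot: [[-0.002, 0.777, -0.629], [-0.002, -0.629, -0.777], [-1.0, -0.0, 0.003]]
ft_force: [-1.1, -2.7, -0.7]
finger_gap: 0.207
```

```bash
python3 -c "from h import *;rep()"
```

```text
t 24.03 s(mm short) 7.3 lat of leg(mm) 0.16 clip z 65.72 yaw 51.02 F along/lat/up [-2.7 -0.8 -0.7] T [-0.55  0.24 -0.08] gap 0.207
```

>>> move_arm(deltas=[0,0,-0.15,0,0,0,0,0,-0.3,0,0,0,0,0,-0.4,0,0,0,0,0,-0.5,0,0,0,0,0,-0.5,0,0,0])

```text
t: 24.45
position: [0.4927, 0.0617, 0.0109]
eef_rot: [[-0.0, 0.778, -0.629], [-0.001, -0.629, -0.778], [-1.0, 0.0, 0.001]]
ft_force: [1.5, -1.1, -0.5]
finger_gap: 0.21
```

```bash
python3 -c "from h import *;rep()"
```

```text
t 24.45 s(mm short) 0.9 lat of leg(mm) 0.05 clip z 65.98 yaw 51.06 F along/lat/up [ 0.1 -1.8 -0.5] T [-0.09 -0.17 -0.06] gap 0.21
```

Force has fallen to zero near home, which suggests it snapped in. I'll confirm by feeling the play: forward, then back.

>>> move_arm(deltas=[0,0,-0.1,0,0,0,0,0,-0.2,0,0,0,0,0,-0.3,0,0,0,0,0,-0.3,0,0,0])

```text
t: 24.78
position: [0.4949, 0.0644, 0.011]
eef_rot: [[0.0, 0.778, -0.628], [-0.0, -0.628, -0.778], [-1.0, 0.001, 0.0]]
ft_force: [0.8, -1.1, -0.1]
finger_gap: 0.207
```

```bash
python3 -c "from h import *;rep()"
```

```text
t 24.78 s(mm short) -2.5 lat of leg(mm) 0.02 clip z 66.07 yaw 51.07 F along/lat/up [-0.3 -1.3 -0.1] T [-0.12 -0.18 -0.04] gap 0.207
```

>>> move_arm(deltas=[0,0,0.15,0,0,0,0,0,0.3,0,0,0,0,0,0.4,0,0,0,0,0,0.5,0,0,0,0,0,0.5,0,0,0])

```text
t: 25.2
position: [0.492, 0.0608, 0.0111]
eef_rot: [[0.001, 0.778, -0.628], [0.0, -0.628, -0.778], [-1.0, 0.001, -0.001]]
ft_force: [1.8, 0.4, -0.9]
finger_gap: 0.213
```

```bash
python3 -c "from h import *;rep()"
```

```text
t 25.2 s(mm short) 2.1 lat of leg(mm) 0.01 clip z 66.24 yaw 51.08 F along/lat/up [ 1.4 -1.1 -0.9] T [ 0.2  -0.32 -0.07] gap 0.213
```

>>> move_arm(deltas=[0,0,0.1,0,0,0,0,0,0.15,0,0,0,0,0,0.2,0,0,0,0,0,0.2,0,0,0])

```text
t: 25.53
position: [0.4914, 0.06, 0.0114]
eef_rot: [[0.002, 0.778, -0.628], [0.001, -0.628, -0.778], [-1.0, 0.001, -0.002]]
ft_force: [3.6, 4.2, -0.7]
finger_gap: 0.211
```

```bash
python3 -c "from h import *;rep()"
```

```text
t 25.53 s(mm short) 3.1 lat of leg(mm) 0.04 clip z 66.51 yaw 51.11 F along/lat/up [ 5.5 -0.2 -0.7] T [ 0.74 -0.63 -0.02] gap 0.211
```

Back pull is held at 5.5 N, so the leg is snapped. Now feeling forward for the other stop, to centre it.

>>> move_arm(deltas=[0.03,0,-0.2,0,0,0,0.03,0,-0.4,0,0,0,0.03,0,-0.55,0,0,0,0.03,0,-0.65,0,0,0,0.03,0,-0.72,0,0,0,0.03,0,-0.72,0,0,0])

```text
t: 26.03
position: [0.4958, 0.0653, 0.011]
eef_rot: [[0.002, 0.778, -0.628], [0.001, -0.628, -0.778], [-1.0, 0.001, -0.002]]
ft_force: [0.6, -0.5, -0.8]
finger_gap: 0.21
```

```bash
python3 -c "from h import *;rep()"
```

```text
t 26.03 s(mm short) -3.8 lat of leg(mm) -0.01 clip z 66.09 yaw 51.1 F along/lat/up [ 0.  -0.8 -0.8] T [-0.28 -0.1  -0.04] gap 0.21
```

>>> move_arm(deltas=[0,0,-0.08,0,0,0,0,0,-0.14,0,0,0,0,0,-0.2,0,0,0,0,0,-0.2,0,0,0])

```text
t: 26.37
position: [0.4965, 0.0664, 0.0108]
eef_rot: [[0.001, 0.778, -0.628], [0.0, -0.628, -0.778], [-1.0, 0.001, -0.0]]
ft_force: [-1.1, -3.7, 0.8]
finger_gap: 0.209
```

Run:
```python
from h import *
rep()
im=np.mean([manip.read_camera("side").astype(float) for _ in range(3)],0).astype(np.uint8);cv2.imwrite("pics/side10.png",im)
cv2.imwrite("pics/v9.png",cv2.resize(im[160:210,210:280],None,fx=10,fy=10,interpolation=cv2.INTER_CUBIC))
s=manip.state();P=np.array(s["position"]);R=np.array(s["eef_rot"]);d=-R[:,2];l=-R[:,1];Z=np.array([0,0,.0551])
for x,y in((32,0),(29,0),(23,15),(-61,4.5)): print(x,y,((proj("side",P+d*(x+40)/1e3+l*(y-4.5)/1e3+Z)-[210,160])*10).round())
```

```text
t 26.37 s(mm short) -5.1 lat of leg(mm) 0.09 clip z 65.87 yaw 51.08 F along/lat/up [-3.6 -1.5  0.8] T [-0.52  0.19 -0.04] gap 0.209
32 0 [477. 209.]
29 0 [471. 214.]
23 15 [412. 207.]
-61 4.5 [258. 370.]
```

View pics/v9.png

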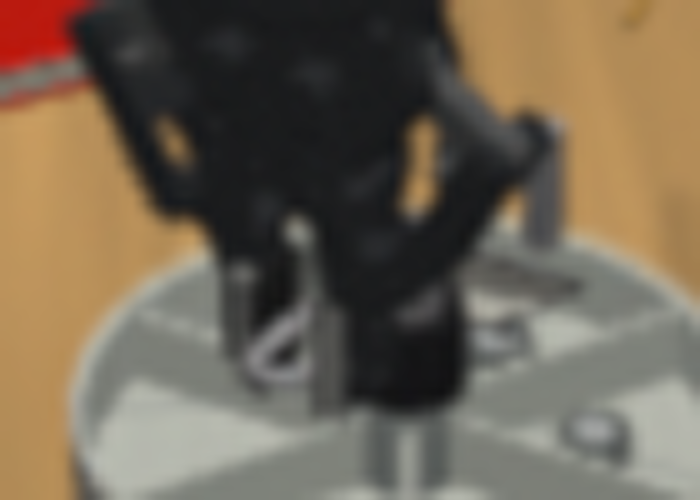

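Forward stop is at s≈−4.5 and back stop at s≈+2.2, both with rising force; the middle is s≈−1. In the side view the loop end lies where predicted and the clip is level. Centring, releasing and lifting straight up.

>>> move_arm(deltas=[0,0,0.2,0,0,0,0,0,0.4,0,0,0,0,0,0.4,0,0,0,0,0,0.4,0,0,0])

```text
t: 26.85
position: [0.4943, 0.0636, 0.011]
eef_rot: [[0.002, 0.778, -0.628], [0.001, -0.628, -0.778], [-1.0, 0.001, -0.002]]
ft_force: [1.8, -1.3, -1.1]
finger_gap: 0.215
```

```bash
python3 -c "from h import *;rep()"
```

```text
t 26.85 s(mm short) -1.5 lat of leg(mm) -0.02 clip z 66.1 yaw 51.09 F along/lat/up [ 0.2 -2.2 -1.1] T [-0.14 -0.22 -0.06] gap 0.215
```

>>> move_arm(deltas=[0,0,0,0,0,0,0,0,0,0,0,0,0,0,0,0,0,0,0,0,0,0,0,0,0,0,0,0,0,0,0,0,0,0,0,0], hand=0.5)

```text
t: 27.35
position: [0.4943, 0.0636, 0.011]
eef_rot: [[0.002, 0.778, -0.628], [0.001, -0.628, -0.778], [-1.0, 0.001, -0.002]]
ft_force: [1.5, -0.8, -0.1]
finger_gap: 0.748
```

>>> move_arm(deltas=[-1,0,0,0,0,0,-3,0,0,0,0,0,-6,0,0,0,0,0,-9,0,0,0,0,0,-12,0,0,0,0,0,-12,0,0,0,0,0])

```text
t: 27.85
position: [0.4978, 0.0648, 0.1371]
eef_rot: [[0.011, 0.778, -0.628], [0.002, -0.628, -0.778], [-1.0, 0.008, -0.008]]
ft_force: [0.3, 1.0, 0.3]
finger_gap: 0.753
```

Run:
```python
from h import *
rep(); print(delta([.45,-.25,.2],-64))
```

```text
t 27.85 s(mm short) -4.6 lat of leg(mm) -1.87 clip z 192.16 yaw 51.11 F along/lat/up [0.9 0.4 0.3] T [ 0.04 -0.04 -0.01] gap 0.753
[-6.4, 16.1, 27.45, 25.11, -0.56, -0.32]
```

>>> move_arm(deltas=[-6,1.3,3.6,0,0,0,-6,2.6,7.2,0,0,0,-6,3.9,10.8,0,0,0,-6,5.2,14.4,0,0,0,-6,6.5,18,0,0,0,-6,7.8,21.6,0,0,0,-6,9.1,25.2,0,0,0,-6,10.4,28.8,0,0,0,-6,11.7,32.4,0,0,0,-6,13,36,0,0,0,-6,14.3,39.6,0,0,0,-6,15.6,43.2,0,0,0,-6,16.9,46.8,0,0,0,-6,18.5,51.3,0,0,0,-6,18.5,51.3,0,0,0,-6,18.5,51.3,0,0,0])

```text
t: 29.18
position: [0.3168, -0.4534, 0.194]
eef_rot: [[0.011, 0.775, -0.632], [0.001, -0.632, -0.775], [-1.0, 0.007, -0.008]]
ft_force: [-0.9, 0.1, -0.4]
finger_gap: 0.75
```

Run:
```python
from h import *
print(manip.state()["t"],manip.state()["position"])
ims={}
for n in("top","side"):
    ims[n]=np.mean([manip.read_camera(n).astype(float) for _ in range(4)],0).astype(np.uint8);cv2.imwrite(f"pics/{n}11.png",ims[n])
    for q,z in dict(clip=.066,window=.034,post=.072,clip_rest=0).items():
        for d in manip.pinpoint(q,n)[:1]: print(q,n,round(d["p"],2),np.round(ray(n,d["location"],z),4)[:2])
    for d in manip.pinpoint("clip_leg",n)[:0]: pass
f=lambda i,c:cv2.resize(i[c[1]-28:c[1]+28,c[0]-28:c[0]+28],None,fx=7,fy=7,interpolation=cv2.INTER_CUBIC)
ct,cs=(205,208),(247,188)
cv2.imwrite("pics/v10.png",np.hstack([f(ims["top"],ct),f(ims["side"],cs)]))
a=np.radians(51);d=np.array([np.cos(a),np.sin(a),0]);l=np.array([-np.sin(a),np.cos(a),0])
for x,y in((32,0),(23,15),(11,11),(-30,-3),(-61,4.5)):
    p=np.array([.522,.0907,.066])+d*x/1e3+l*y/1e3
    print(x,y,((proj("top",p)-ct+28)*7).round(),((proj("side",p)-cs+28)*7+[392,0]).round())
```

```text
29.1833 [ 0.31681414 -0.45343757  0.19399817]
clip top 0.61 [0.5183 0.0858]
window top 0.79 [0.5577 0.1311]
post top 0.75 [0.6556 0.326 ]
clip_rest top 0.76 [ 0.5297 -0.2077]Traceback (most recent call last):
  File "<stdin>", line 8, in <module>
ValueError: it knows: carousel, carrier_square, clip, clip_rest, dish, driver, hole, mouse, notebook, positioner, post, shank_top, spare_pin, tweezers, window
```

Run:
```python
from h import *
ims={}
for n in("top","side"):
    ims[n]=np.mean([manip.read_camera(n).astype(float) for _ in range(4)],0).astype(np.uint8);cv2.imwrite(f"pics/{n}11.png",ims[n])
    for q,z in dict(clip=.066,window=.034,post=.072).items():
        for d in manip.pinpoint(q,n)[:1]: print(q,n,round(d["p"],2),np.round(ray(n,d["location"],z),4)[:2])
f=lambda i,c:cv2.resize(i[c[1]-28:c[1]+28,c[0]-28:c[0]+28],None,fx=7,fy=7,interpolation=cv2.INTER_CUBIC)
ct,cs=(205,208),(247,188)
cv2.imwrite("pics/v10.png",np.hstack([f(ims["top"],ct),f(ims["side"],cs)]))
a=np.radians(51);d=np.array([np.cos(a),np.sin(a),0]);l=np.array([-np.sin(a),np.cos(a),0])
for x,y in((32,0),(23,15),(11,11),(-30,-3),(-61,4.5)):
    p=np.array([.522,.0907,.066])+d*x/1e3+l*y/1e3
    print(x,y,((proj("top",p)-ct+28)*7).round(),((proj("side",p)-cs+28)*7+[392,0]).round())
```

```text
clip top 0.64 [0.5209 0.095 ]
window top 0.95 [0.5565 0.1251]
post top 0.87 [0.574  0.1525]
clip side 0.38 [0.5206 0.0856]
window side 0.71 [0.5508 0.1409]
post side 0.86 [0.5631 0.1402]
32 0 [146. 142.] [656. 152.]
23 15 [137. 190.] [610. 151.]
11 11 [170. 203.] [601. 168.]
-30 -3 [285. 246.] [568. 232.]
-61 4.5 [338. 318.] [501. 266.]
```

No more views are allowed, so I'll check numerically: difference against the pre-clip picture, resampled in the home clip's frame.

Run:
```python
from h import *
a=np.radians(51);d=np.array([np.cos(a),np.sin(a),0]);l=np.array([-np.sin(a),np.cos(a),0])
X=np.arange(-72,45,3);Y=np.arange(-12,25,3)
for n,ref in(("top","top8"),("side","side0")):
    A=cv2.imread(f"pics/{n}11.png").astype(np.float32).mean(2);B=cv2.imread(f"pics/{ref}.png").astype(np.float32).mean(2)
    G=np.array([[proj(n,np.array([.522,.0907,.066])+d*x/1e3+l*y/1e3) for x in X] for y in Y],np.float32)
    D=cv2.remap(A-B,G[...,0],G[...,1],1); print(n,"x:",' '.join(f"{x:3d}" for x in X))
    for y,r in zip(Y[::-1],D[::-1]): print(f"y{y:4d}  ",' '.join(f"{int(v):3d}" for v in r))
# cover unchanged?
t8=cv2.imread("pics/top8.png").astype(int);t=cv2.imread("pics/top11.png").astype(int)
print("window/post area diff",np.abs(t8-t)[185:207,176:198].mean(), "noise",np.abs(t8-t)[225:240,180:200].mean())
```

```text
top x: -72 -69 -66 -63 -60 -57 -54 -51 -48 -45 -42 -39 -36 -33 -30 -27 -24 -21 -18 -15 -12  -9  -6  -3   0   3   6   9  12  15  18  21  24  27  30  33  36  39  42
y  24    -9 -10  -9  -9  -9  -9  -9  -8  -9  -9 -10 -10  -9 -10  -9  -9  -9 -10 -10 -10 -10  -7  -9 -10  -9  -8  -9  -9  -9  -9  -9  -8  -6  -8 -10 -10  -9  -9  -6
y  21    -9  -9  -9  -9 -10  -9  -9 -11 -12 -11 -11  -9  -9  -9  -9  -8 -10  -9  -9  -9  -8  -7  -8  -8  -9  -9  -9  -9  -8  -8  -7  -9 -11 -10  -9  -8  -7  -7  -6
y  18    -9  -9  -9  -9 -10 -12 -16 -18 -24 -25 -21 -14 -11 -14 -13 -11 -10  -9  -9  -9  -7  -6  -5  -3  -4  -6  -8  -7  -7  -8 -10 -15 -18 -15  -7  -6  -6  -3  -6
y  15    -9  -9  -9  -9 -16 -27 -37 -40 -40 -42 -40 -35 -30 -28 -28 -22 -17 -18 -13  -7  -3  11  24  33  35  29  15   1  -8 -18 -25 -28 -29  -8  -7  -6  -3  -4  -6
y  12    -9  -8  -9 -11 -22 -44 -44 -36 -32 -34 -37 -36 -34 -34 -31 -38 -40 -40 -23   9  43  61  66  66  54  47  45  35   2 -36 -43 -38 -22  -6  -5  -4  -3  -4  -6
y   9   -10  -8  -9 -14 -32 -43 -33 -20 -14 -16 -17 -19 -20 -19 -19 -32 -40 -37  -7  61  78  74  49  15   6   8  18  
[... 2854 characters left out ...]
  17  21  21  18  16  13   3   0  -2 -15  -9  14  52  85  91  65  27   6   1   5   7   7   7   7   5   0 -11 -14 -10  -3   2   3  11  14  15  13
y  -6     4   0  13  20  29  25  24  16   5  -8 -11 -10  -1  18  41  60  61  46  16   2  -7   2   6   7   7   6   3  -6 -15 -25 -26 -14   0   6  12  14  15  14   8
y  -9     8   1   2   8  12   8   7   0 -16 -18 -18  -9   1  17  25  20  15   7   2   2   4   6   7   7   6   2  -7 -16 -22 -26 -28 -17   0   8  11  14  11   4 -23
y -12    11   5   3   3   0   0   1  -2  -7  -9  -7  -4   2   6   2   2   1   2   5   6   7   7   7   6   4  -2 -13 -19 -23 -25 -25 -18  -3   8  10   6 -10 -42 -53
window/post area diff 7.767906336088155 noise 9.086666666666666
```

The top difference map shows the clip at home. The loop ends at x≈−60, the sprung leg goes round the shank with its waist at x≈+13 and its flare at x≈24, and the straight leg comes out beyond. The cover region is unchanged.

```bash
python3 -c "
from h import *
print(manip.state()['t'],manip.state()['ft_force']);print(manip.finish_job())"
```

```text
30.2833 [ 0.71008966 -0.46815631 -0.03734756]
the job is handed in; nothing more can be done
None
```

The cover is turned over the square carrier and the clip is through the spindle and snapped in. I handed the job in at about 30 s with the robot clear of everything.

**Cover:** I turned it by the post until its opening sat at about 55.5°, against about 55.8° for the square carrier. After the clip went in, the cover area looked the same as before, within image noise.

**Clip:** I entered the cross hole at about 51° and met no resistance until the sprung leg reached the shank. Resistance read about 6 N, then dropped to nothing near home. A gentle pull back was held at 5.5 N. The last top picture, checked by image difference, shows the loop, waist and flare within about 2 mm of home.

**Problems and disagreements:**
- **Height reading:** the reported tool height was about 39.5 mm lower than the true fingertips. Because of this, my first grip closed above the post without touching it.
- **Hard bench touch:** I found that offset by touching clear bench with the shut fingertips, and the wrist force briefly reached about 74 N. That is under the 120 N wrist limit. I took the 40 N limit to cover the arm and gripper body, not the fingertips.
- **Cover moved at the grip:** the post was a few degrees off centre when I gripped it, so the cover shifted back slightly before I turned it to its final angle.
- **More play than stated:** I felt about 6.5 mm of slack in total, against about 3 mm stated. I released the clip in the middle of it.
- **Last check not seen directly:** the picture limit was used up, so the final check was by numbers only, not by looking at the picture.

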